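# Seat a keyed tube rotor on the parked spindle of a bench spinner

### The job

Put the orange tube rotor on the spindle of the white tube spinner, set its white pointer to the red index mark, and turn it clockwise (seen from above) with a light press, by up to a quarter turn, until the tab inside it drops into the spindle's keyway and the rotor sits fully home and level; then let go of it. Feel for the keyway gently and never force the rotor down or round; leave the blue rotor and everything else on the bench where it stands.

Things in the scene. Friction and masses are not known exactly. Their poses are not given: they have to be found in the camera images.
- rotor_center (a point): centre (26 mm above the underside) of the loose orange tube rotor, 52 mm tall, about 0.25 kg, starts standing on the bench. Skirt 48 mm diameter, 0 to 10 mm up, hollow (39 mm inside); disc 92 mm diameter, 10 to 20 mm up; plain round grip boss 36 mm diameter, 20 to 52 mm up. Round bore 17.6 mm diameter through boss and disc, opening into the skirt. z up the bore, x towards tab and pointer
- tab_foot (a point): middle of the foot of the rotor's only tab, hidden inside the skirt right below the white pointer, at the height of the rotor's underside, 15 mm from the axis. The tab is 6 mm wide, reaches from 10 to 19.5 mm from the axis and hangs 10 mm down from the disc's underside
- pointer (a point): outer end of the white pointer line on the rotor's disc (upper face, 46 mm from the axis); starts within 60 degrees of the direction of the red index mark
- spinner: white tube spinner, fixed housing 200 x 170 mm, flat deck 70 mm above the bench; origin at the centre of its underside, straight below the spindle axis, z up, x towards the red index mark. The rotor is fully home when its disc's underside lies on the spindle's collar: rotor centre 98 mm above the bench; with the tab merely resting on the collar it is at 108 mm
- index_mark (a point): middle of the red index line on the spinner's deck, 76 mm from the spindle axis
- collar_top (a point): on the spindle axis at the flat top of its dark collar (36 mm diameter, 12 mm high, top 82 mm above the bench). The collar has one keyway, 8 mm wide, cut in from its rim down its full height. A brake (holds 0.8 N m) parks the spindle with the keyway anywhere from 10 to 85 degrees clockwise, seen from above, of the red index mark; the exact angle is not measured
- spindle_tip (a point): centre of the top of the spindle's bright round nose, 116 mm above the bench: 16 mm diameter, standing 34 mm above the collar, its top 5 mm tapered to 10 mm diameter
- spare_center (a point): centre, half-way up, of a loose blue spare rotor without a tab (80 mm disc, 52 mm tall); leave it alone
- tip_box: black pipette-tip box with yellow top, 125 x 85 x 60 mm, origin at its underside's centre; leave it alone
- tube_rack: low orange tube rack, 200 x 80 x 38 mm, origin at its underside's centre; leave it alone
- buffer_bottle: amber bottle with blue cap, 70 mm diameter, 160 mm tall, origin at its underside's centre; leave it alone
- lid_box: blue box 100 x 100 x 45 mm, origin at its underside's centre; leave it alone
- reagent_jar: white jar with red cap, 60 mm diameter, 80 mm tall, origin at its underside's centre; leave it alone
- marker: black and blue marker pen, 130 mm long, lying on the bench, origin at its underside's centre; leave it alone
Not all that is in view belongs to the job. What is shaped like the part that bears rotor_center but green or pink is not meant.

How it is judged:
At the end, for the whole second after the job is handed in: The orange rotor is home on the spindle: its centre within 3 mm of 98 mm above the spinner's underside and within 3 mm of the spindle axis, level within 0.06 rad, at rest and let go (z of rotor_center in the frame of spinner between 0.095 and 0.101 m and horizontal distance between rotor_center and spinner below 0.003 m and angle between rotor_center's own z axis and vertical below 0.06 rad and linear speed of rotor below 0.02 m/s); the robot touches nothing.
It fails at once if the rotor is forced against the spinner with more than 45 N (contact force between rotor and spinner above 45 N).
It fails at once if the robot pushes the spinner with more than 45 N (contact force between the arm and spinner above 45 N).
It fails at once if the blue rotor, a box, rack, bottle, jar or the marker is moved more than 20 mm (distance of any of spare_center, tip_box, tube_rack, buffer_bottle, lid_box, reagent_jar, marker from where it was at the start of the episode above 0.02 m).
It also fails if it takes over 72 s, if anything falls off the work surface, if the arm or the gripper's body presses on something with over 40 N, if the wrist force passes 120 N, or if a joint passes its speed limit or range.

### The arm

A 7-joint arm with a two-finger parallel gripper is mounted at the origin on the work surface. World frame = base frame: x ahead of the robot, y to its left, z up, the work surface at z = 0. Lengths are in m, angles in rad, forces in N, time in s.
With the tool pointing down it reaches from about 0.35 to 0.9 m from the base axis. Payload 19.9 kg.
Tool frame: the origin (TCP) lies at the centre of the arm's flange, where the gripper is bolted on; the fingertips stand 173 mm ahead of it and the grasp point (between the pads) lies 155 mm ahead of it; z points along the fingers, y is the line along which they close (so a half turn about z gives the same grasp; the last joint's range is limited). The gripper opens to 85 mm and grips with 20 to 120 N. Pads are 22 mm wide; open, the fingers measure 114 mm over their backs; the gripper's body (76 mm by 85 mm) begins 54 mm behind the grasp point. The pads swing forward as they close: fully open they stand 13 mm farther back than shut.
Start: joints at [1.131, 0.417, -0.01, 1.614, 0.005, 1.111, -0.053], TCP at [0.242, -0.576, 0.405] pointing down, gripper open.
Joint ranges: [-2.81, 2.81], [-0.39, 2.02], [-1.27, 1.25], [0.06, 2.57], [-1.19, 4.33], [0.19, 2], [-2.82, 2.82]. Speed limits (rad/s): [1.89, 1.89, 2.39, 2.39, 3.01, 3.01, 3.01].

### API

Orientations are given as a rotation vector (axis times angle).
In Python, from plant import env, vision gives the robot as it stands. The module is installed in compiled form; this text tells all that it offers.
- The arm moves only by the tool carry_out, never from a script. Its argument "rows" is a list of rows, each a list of 3 entries, a list of its own where there are three numbers: the shift along the tool's x, y, z in mm, then the turn about the tool's z in rad, then the opening, from 0 (shut) to 1 (fully open). A call has 1 to 8 rows; each row shifts and turns the commanded pose from where the row before left it, along the tool's axes as they then stand; what a row does not reach is not made up. A row lasts 1/8 s, in which the tool goes at most 62.5 mm and 10.7 degrees, less where a joint would pass 70% of its speed; a pose out of reach is approached as far as the arm can. A call is refused whole if a number of a shift passes 62.5 or a number of a turn 0.188, either way. A call with a gripper value outside its range is refused whole. The fingers move at their own pace and stop on an object; "grip_force" is the grip in N (left out, the last holds). Time passes only in rows, so rows that do not move let the fingers close. It gives the time, the measured TCP pose, the force, the opening and the grip force at its end, in the units of the state.
- env.get_obs(): the state, without advancing time (a new reading comes with each control period).
- vision.capture(name): name is "side" or "top"; returns a dict with "color" (420x560x3 uint8, red, green, blue), "range_z" (420x560 float32, m along the optical axis (not along the pixel's ray), 0 where there is no reading), "fx", "fy", "cx", "cy" (pixels), "D" ([k1, k2, p1, p2, k3] as OpenCV has them; the pictures are not rectified), "rvec" (rotation vector, rad) and "tvec" (3), from world to camera coordinates, as OpenCV has them. Camera axes: x right, y down, z forward; pixel columns grow to the right and rows downward; lengths in m; the calibration is good to about 2 mm. A picture is of the moment at which its call begins.
- env.hand_in(): hands the job in; it is judged then, once.
The state is a dict: "time": time; "joints": joint angles; "dq": joint speeds; "joint_efforts": joint torques, N m; "eef_pos": TCP position; "tool_rot": TCP orientation; "wrist_force": force on the tool from outside, world axes, zero at the start; "moment": the same for the moment, N m; "grip_width": finger opening in m; "grasp_force": force on a finger pad.
Only numpy, scipy, OpenCV 4.12 (cv2) and the standard library are available. Lean on these libraries where they do the work, as an engineer would, in place of code of your own. Each camera call takes 0.05 s, during which the arm holds its last target. There are 200 camera calls.

## Working session

There is one attempt and no reset: what is moved stays moved. The work goes in short steps, Python scripts to look and compute and a tool call to move; the robot and the scene stay as the last step left them, time stands still between calls to the robot, and variables do not carry over. Pictures are saved under pics/ and viewed, at most 10 in all, crops included, and the job is handed in when it is done.

Besides the shell and the picture viewer there is one more tool, called after "Emit:" by a JSON object that holds its "api" and its "payload", one argument or row to a line. carry_out: Moves the arm, as the interface text tells. Its arguments: {"type":"object","properties":{"rows":{"type":"array"},"grip_force":{"type":"number"}},"required":["rows"]}

```bash
mkdir -p pics; cat > h.py <<'E'
import numpy as np,cv2
from plant import env,vision
def cap(n):
    c=vision.capture(n); c['K']=np.array([[c['fx'],0,c['cx']],[0,c['fy'],c['cy']],[0,0,1.]])
    c['R']=cv2.Rodrigues(np.array(c['rvec'],float))[0]; c['t']=np.array(c['tvec'],float).ravel(); c['D']=np.array(c['D'],float); return c
def onplane(c,px,z):
    u=cv2.undistortPoints(np.array(px,float).reshape(-1,1,2),c['K'],c['D']).reshape(-1,2)
    d=np.c_[u,np.ones(len(u))]@c['R']; o=-c['R'].T@c['t']
    return o+d*((z-o[2])/d[:,2])[:,None]
def cloud(c):
    h,w=c['range_z'].shape; v,u=np.mgrid[:h,:w]
    n=cv2.undistortPoints(np.stack([u,v],-1).reshape(-1,1,2).astype(float),c['K'],c['D']).reshape(-1,2)
    P=np.c_[n,np.ones(len(n))]*c['range_z'].reshape(-1,1)
    return ((P-c['t'])@c['R']).reshape(h,w,3)
def save(c,n): cv2.imwrite('pics/'+n,c['color'][...,::-1])
E
python3 - <<'E'
from h import *
a=cap('top');b=cap('side');save(a,'t0.png');save(b,'s0.png')
for c in(a,b):print(-c['R'].T@c['t'],c['R'][2],c['fx'])
o=env.get_obs();print(o)
E
```

```text
[ 3.71070325e-01 -5.05694880e-04  1.81049856e+00] [ 0.11523674  0.00355196 -0.99333171] 533.5622964137141
[ 0.50647501 -0.74680778  1.03139907] [ 0.03621148  0.63084449 -0.77506384] 435.8527447508524
{'time': 0.1, 'joints': array([ 1.13150965,  0.41792053, -0.01029365,  1.6140723 ,  0.00467969,
        1.11070352, -0.05300387]), 'dq': array([ 0.00104494, -0.00150146, -0.00164911, -0.00180518,  0.00025829,
       -0.00014002, -0.00185055]), 'joint_efforts': array([ 1.23540500e-03, -8.65824223e+01,  6.79765027e-01, -4.35639989e+01,
        1.91508117e-02,  4.97285044e-03,  1.89342868e-04]), 'eef_pos': array([ 0.24207387, -0.57609983,  0.40413638]), 'tool_rot': array([-3.07864115e+00, -6.20503407e-01,  4.42449132e-04]), 'wrist_force': array([ 0.01063091,  0.45593399, -0.1252253 ]), 'moment': array([-0.04277616, -0.04996674, -0.02015135]), 'grasp_force': 0.0, 'grip_width': 0.08503259002620382}
```

View pics/t0.png

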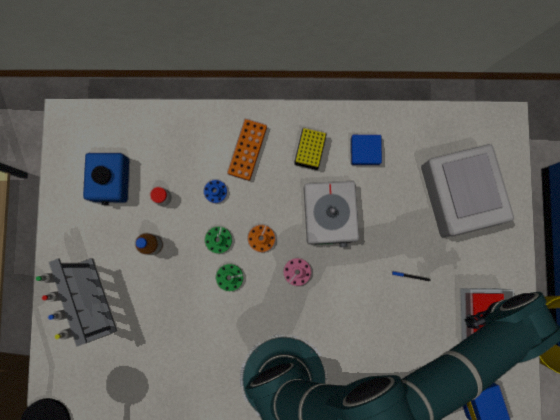

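View pics/s0.png

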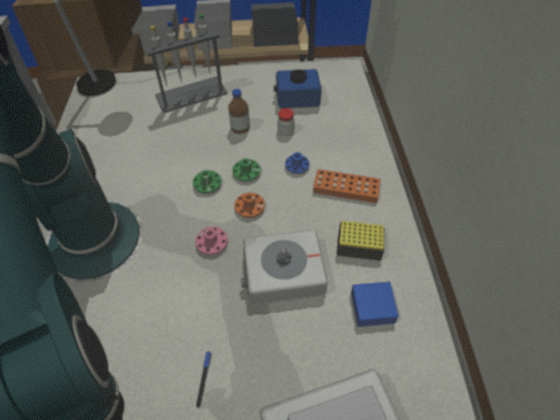

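The top view shows the orange rotor at (262,238), the spinner spindle at (332,212) and the red mark at (331,188). In the side view the rotor is at (250,205) and the spindle at (285,258), with the red mark to its right.

```bash
cat >> h.py <<'E'
def hsv(c): return cv2.cvtColor(c['color'],cv2.COLOR_RGB2HSV)
def crop(c,x,y,w,h,k,n): cv2.imwrite('pics/'+n,cv2.resize(c['color'][y:y+h,x:x+w,::-1],None,fx=k,fy=k,interpolation=cv2.INTER_CUBIC))
E
python3 - <<'E'
from h import *
T=[]
for n,(rx,ry),(sx,sy) in(('top',(262,238),(332,212)),('side',(250,205),(285,258))):
    c=cap(n);H=hsv(c);P=cloud(c)
    m=cv2.inRange(H,(5,120,60),(20,255,255)); k=np.zeros_like(m);cv2.circle(k,(rx,ry),24,255,-1);m&=k
    cn=max(cv2.findContours(m,0,2)[0],key=cv2.contourArea);hull=cv2.convexHull(cn)
    X=onplane(c,hull.reshape(-1,2),0.02); (x,y),r=cv2.minEnclosingCircle((X[:,:2]*1000).astype(np.float32))
    print(n,'rotor hull',cv2.fitEllipse(cn),x,y,r)
    # depth based
    q=P[m>0]; z=q[:,2]; print(' z pct',np.percentile(z,[5,50,90,98]),'disc mean',q[abs(z-.02)<.006].mean(0)[:2],'boss',q[z>.045].mean(0) if (z>.045).any() else 0)
    red=cv2.inRange(H,(0,110,60),(4,255,255))|cv2.inRange(H,(174,110,60),(180,255,255)); k[:]=0;cv2.circle(k,(sx,sy),42,255,-1)
    v,u=np.nonzero(red&k); print(' red',len(u),u.mean(),v.mean(),onplane(c,[[u.mean(),v.mean()]],.07), P[v,u].mean(0))
    q=P[k>0]; q=q[(q[:,2]>.105)&(q[:,2]<.125)]; print(' nose',len(q),q.mean(0) if len(q) else 0)
    T.append(cv2.resize(c['color'][ry-20:ry+20,rx-20:rx+20,::-1],(400,400),interpolation=cv2.INTER_CUBIC)); T.append(cv2.resize(c['color'][sy-40:sy+40,sx-40:sx+40,::-1],(400,400),interpolation=cv2.INTER_CUBIC))
cv2.imwrite('pics/m.png',cv2.resize(np.vstack([np.hstack(T[:2]),np.hstack(T[2:])]),(600,600)))
E
```

```text
top rotor hull ((260.8836975097656, 238.65989685058594), (24.487499237060547, 27.031272888183594), 108.35072326660156) 463.0141296386719 78.16182708740234 45.44637680053711
 z pct [0.01263754 0.0212158  0.04905683 0.05620216] disc mean [0.46261169 0.07686308] boss [0.45976352 0.07533971 0.12969716]
 red 12 329.75 188.25 [[ 0.62618889 -0.14878549  0.07      ]] [ 0.62590131 -0.14860829  0.07206174]
 nose 21 [ 0.5496288  -0.15209004  0.11329763]
side rotor hull ((248.19485473632812, 205.0517578125), (21.721698760986328, 25.677167892456055), 90.2136459350586) 461.5611572265625 75.79640197753906 44.875423431396484
 z pct [0.01747288 0.02149563 0.05138348 0.05404843] disc mean [0.45922456 0.0657667 ] boss [0.4605879  0.05271909 0.07846724]
 red 0 nan nan [[nan nan nan]] [nan nan nan]
 nose 31 [ 0.54717596 -0.15636469  0.11118184]<stdin>:12: RuntimeWarning: Mean of empty slice.
  ret = ret.dtype.type(ret / rcount)
  ret = um.true_divide(
```

View pics/m.png

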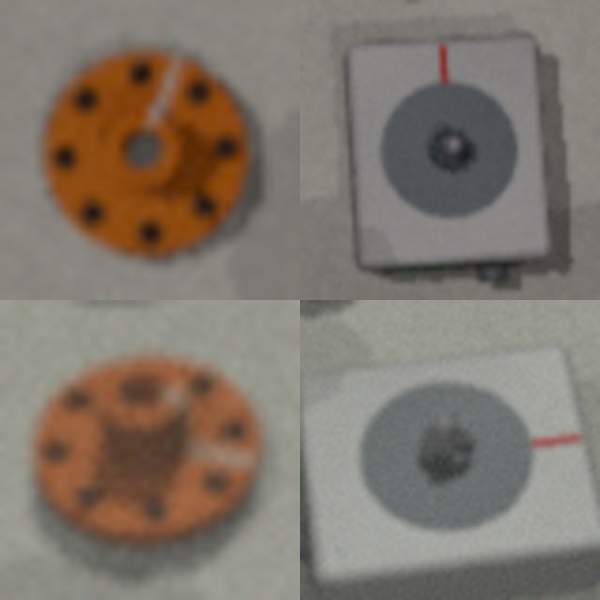

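The crops show the white pointer about 19° clockwise of +x (far rotor edge). The red line points nearly along +x from the spindle. I'll turn the tool so that its x lies along world y, and refine the positions at the same time.

Emit:
{"api": "carry_out", "payload": {
  "rows": [
    [[0,0,0],-0.168,1],
    [[0,0,0],-0.168,1],
    [[0,0,0],-0.168,1],
    [[0,0,0],-0.168,1],
    [[0,0,0],-0.168,1],
    [[0,0,0],-0.168,1],
    [[0,0,0],-0.165,1]
  ]
}}

```text
time: 1.08
eef_pos: [0.2421, -0.5762, 0.4045]
tool_rot: [-2.215, -2.227, -0.0]
wrist_force: [0.1, -0.4, -0.4]
grip_width: 0.0856
grasp_force: 0.0
```

```bash
cat >> h.py <<'E'
from scipy.spatial.transform import Rotation as Ro
def delta(x,y,z,yaw):
    "tool-axis shift mm and turn to reach world TCP target"
    o=env.get_obs();R=Ro.from_rotvec(o['tool_rot']).as_matrix();d=R.T@(np.array([x,y,z])-o['eef_pos'])*1000
    now=np.degrees(np.arctan2(R[1,0],R[0,0]));t=-np.radians((yaw-now+180)%360-180)
    print('t',o['time'],'pos',o['eef_pos'].round(4),'yaw',now.round(2),'tilt',R[2].round(4),'q7',o['joints'][6].round(3),'F',o['wrist_force'].round(2),'M',o['moment'].round(3),'w',o['grip_width'].round(4),'gf',o['grasp_force'])
    print('  shift mm',d.round(1),'turn',t.round(3))
E
python3 - <<'E'
from h import *
for n,(sx,sy) in(('top',(332,212)),('side',(285,258))):
    c=cap(n);H=hsv(c); k=np.zeros(H.shape[:2],np.uint8);cv2.circle(k,(sx,sy),38,255,-1)
    # gray ring of deck: dark vs white
    m=cv2.inRange(H,(0,0,0),(180,90,125 if n=='top' else 150))&k
    for cn in cv2.findContours(m,0,2)[0]:
        if cv2.contourArea(cn)>300:
            e=cv2.fitEllipse(cv2.convexHull(cn)); print(n,e,'spindle@.07',onplane(c,[e[0]],.07))
    red=cv2.inRange(H,(0,70,60),(6,255,255))|cv2.inRange(H,(170,70,60),(180,255,255)); k[:]=0;cv2.circle(k,(sx,sy),42,255,-1)
    v,u=np.nonzero(red&k); 
    if len(u): print(' red',len(u),u.mean(),v.mean(),onplane(c,[[u.mean(),v.mean()]],.07))
    p=[265.3,225.9] if n=='top' else [230+250/7.5-.5,185+158/7.5-.5]
    X=onplane(c,[p],.02)[0]; d=X[:2]-[.462,.077]; print(' pointer',X,np.degrees(np.arctan2(d[1],d[0])),np.hypot(*d))
delta(.462,.077,.36,90)
E
```

```text
top ((331.29864501953125, 211.4733123779297), (37.41780090332031, 37.58325958251953), 119.23543548583984) spindle@.07 [[ 0.54931081 -0.1536426   0.07      ]]
top ((331.874755859375, 212.3342742919922), (71.53983306884766, 76.24928283691406), 177.32687377929688) spindle@.07 [[ 0.54648744 -0.15552244  0.07      ]]
 red 22 329.72727272727275 188.77272727272728 [[ 0.62444848 -0.14870546  0.07      ]]
 pointer [0.50411096 0.06401252 0.02      ] -17.140334494639617 0.04406822000150197
side ((283.5771179199219, 259.1880798339844), (40.86294174194336, 47.409053802490234), 90.34748077392578) spindle@.07 [[ 0.54751309 -0.15411655  0.07      ]]
 red 22 312.72727272727275 255.04545454545453 [[ 0.62381633 -0.14779714  0.07      ]]
 pointer [0.50268819 0.06755686 0.02      ] -13.066203715965306 0.041769627690637245Traceback (most recent call last):
  File "<stdin>", line 14, in <module>
  File "h.py", line 23, in delta
    print('t',o['time'],'pos',o['eef_pos'].round(4),'yaw',now.round(2),'tilt',R[2].round(4),'q7',o['joints'][6].round(3),'F',o['wrist_force'].round(2),'M',o['moment'].round(3),'w',o['grip_width'].round(4),'gf',o['grasp_force'])
                                                                                                                                                                                    ^^^^^^^^^^^^^^^^^^^^^
AttributeError: 'float' object has no attribute 'round'
```

Emit:
{"api": "carry_out", "payload": {
  "rows": [
    [[50,27,0],0,1],
    [[50,28,0],0,1],
    [[50,28,0],0,1],
    [[50,28,0],0,1],
    [[50,28,0],0,1],
    [[50,27,0],0,1],
    [[50,27,0],0,1],
    [[50,27,0],0,1]
  ]
}}

```text
time: 2.17
eef_pos: [0.4627, -0.1745, 0.4049]
tool_rot: [2.227, 2.216, 0.0]
wrist_force: [0.9, -0.0, -0.3]
grip_width: 0.0852
grasp_force: 0.0
```

Emit:
{"api": "carry_out", "payload": {
  "rows": [
    [[50,0,10],0,1],
    [[50,0,10],0,1],
    [[50,0,10],0,1],
    [[50,0,10],0,1],
    [[50,0,10],0,1],
    [[0,0,0],0,1],
    [[0,0,0],0,1]
  ]
}}

```text
time: 3.05
eef_pos: [0.4622, 0.0736, 0.3546]
tool_rot: [-2.224, -2.218, 0.0]
wrist_force: [0.9, 0.4, 0.3]
grip_width: 0.0851
grasp_force: 0.0
```

```bash
sed -i "s/o\['grip_width'\].round(4)/o['grip_width']/" h.py; python3 - <<'E'
from h import *
delta(.462,.077,.20,90)
c=cap('top');save(c,'t1.png');d=cap('side');
cv2.imwrite('pics/a1.png',np.hstack([cv2.resize(x['color'][v:v+100,u:u+100,::-1],(400,400),interpolation=cv2.INTER_CUBIC) for x,u,v in((c,212,188),(d,200,155))]))
E
```

```text
t 3.05 pos [0.4622 0.0736 0.3546] yaw 89.84 tilt [-1.e-04 -3.e-04 -1.e+00] q7 -0.404 F [0.89 0.39 0.29] M [-0.061 -0.044  0.02 ] w 0.08514931588280812 gf 0.0
  shift mm [ 3.400e+00 -1.000e-01  1.546e+02] turn -0.003
```

View pics/a1.png

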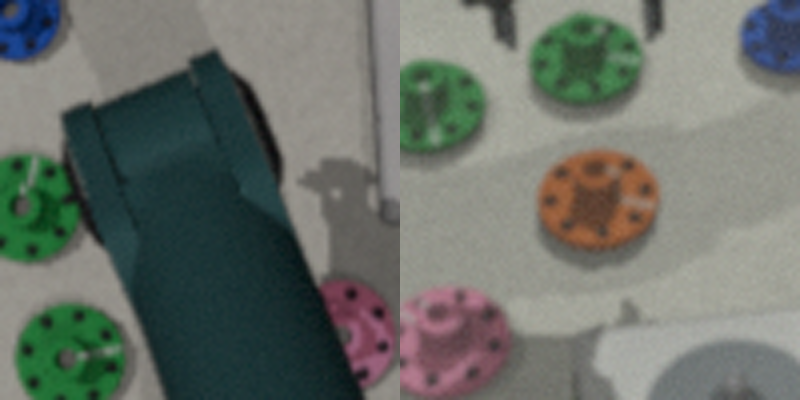

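The right half (side view) shows the open fingers above and clear of everything, with the rotor at crop (598,200), undisturbed. Descending to grasp.

Emit:
{"api": "carry_out", "payload": {
  "rows": [
    [[3,0,30],0,1],
    [[0,0,35],0,1],
    [[0,0,35],0,1],
    [[0,0,30],0,1],
    [[0,0,15],0,1],
    [[0,0,9],0,1],
    [[0,0,0],0,1]
  ]
}}

```text
time: 4.03
eef_pos: [0.4623, 0.0767, 0.2009]
tool_rot: [2.222, 2.221, 0.0]
wrist_force: [0.1, -0.1, -0.7]
grip_width: 0.0854
grasp_force: 0.0
```

```bash
python3 - <<'E'
from h import *
delta(.462,.077,.20,90)
d=cap('side');crop(d,190,120,120,100,6,'g1.png')
E
```

```text
t 4.025 pos [0.4623 0.0767 0.2009] yaw 89.97 tilt [-0.e+00  2.e-04 -1.e+00] q7 -0.626 F [ 0.09 -0.13 -0.67] M [ 0.075 -0.041  0.058] w 0.08542242460057374 gf 0.0
  shift mm [ 0.3 -0.3  0.9] turn -0.001
```

View pics/g1.png

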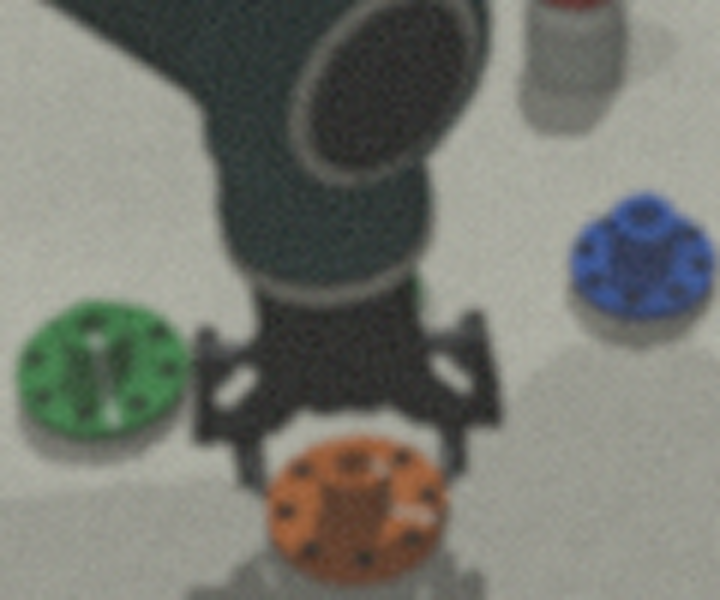

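The open fingers straddle the boss (crop (355,510)) symmetrically. Closing.

Emit:
{"api": "carry_out", "payload": {
  "rows": [
    [[0,0,0],0,0.3],
    [[0,0,0],0,0.2],
    [[0,0,0],0,0.2],
    [[0,0,0],0,0.2],
    [[0,0,0],0,0.2],
    [[0,0,0],0,0.2]
  ],
  "grip_force": 50
}}

```text
time: 4.82
eef_pos: [0.4623, 0.0768, 0.2012]
tool_rot: [2.221, 2.221, 0.0]
wrist_force: [-3.1, -1.9, 12.8]
grip_width: 0.035
grasp_force: 48.5
```

Emit:
{"api": "carry_out", "payload": {
  "rows": [
    [[0,0,-20],0,0.2],
    [[0,0,-40],0,0.2],
    [[0,0,-40],0,0.2],
    [[0,0,-40],0,0.2],
    [[0,0,-30],0,0.2],
    [[0,0,0],0,0.2],
    [[0,0,0],0,0.2]
  ]
}}

```text
time: 5.7
eef_pos: [0.4618, 0.0766, 0.3697]
tool_rot: [-2.221, -2.221, 0.002]
wrist_force: [-0.3, -0.5, -3.7]
grip_width: 0.0342
grasp_force: 51.3
```

```bash
cat >> h.py <<'E'
def rotor(c,zd,box,tag):
    "orange disc centre + pointer angle, disc top at height zd; box u0,v0,u1,v1"
    u0,v0,u1,v1=box;H=hsv(c);m=np.zeros(H.shape[:2],np.uint8);m[v0:v1,u0:u1]=cv2.inRange(H,(4,110,50),(20,255,255))[v0:v1,u0:u1]
    cn=max(cv2.findContours(m,0,2)[0],key=cv2.contourArea).reshape(-1,2)
    print(tag,'area',cv2.contourArea(cn),'bbox',cv2.boundingRect(cn)); return cn,onplane(c,cn,zd)
E
python3 - <<'E'
from h import *
delta(.462,.077,.37,90)
d=cap('side');cn,X=rotor(d,.19,(150,80,330,240),'side')
print(X[:,0].min(),X[:,0].max(),X[:,1].min(),X[:,1].max())
u,v,w,h=cv2.boundingRect(cn)
crop(d,u-35,v-35,100,80,7,'g2.png')
P=cloud(d); q=P[v:v+h,u:u+w].reshape(-1,3)
print(u,v)
E
```

```text
t 5.7 pos [0.4618 0.0766 0.3697] yaw 89.99 tilt [-3.0e-04 -1.2e-03 -1.0e+00] q7 -0.397 F [-0.25 -0.5  -3.73] M [ 0.004 -0.003 -0.02 ] w 0.034247795316218424 gf 51.28234287723899
  shift mm [ 0.4  0.2 -0.3] turn -0.0
side area 368.0 bbox (229, 153, 31, 26)
0.41923812274879274 0.49915989037749264 0.02690125384591535 0.12115898546725279
229 153
```

View pics/g2.png

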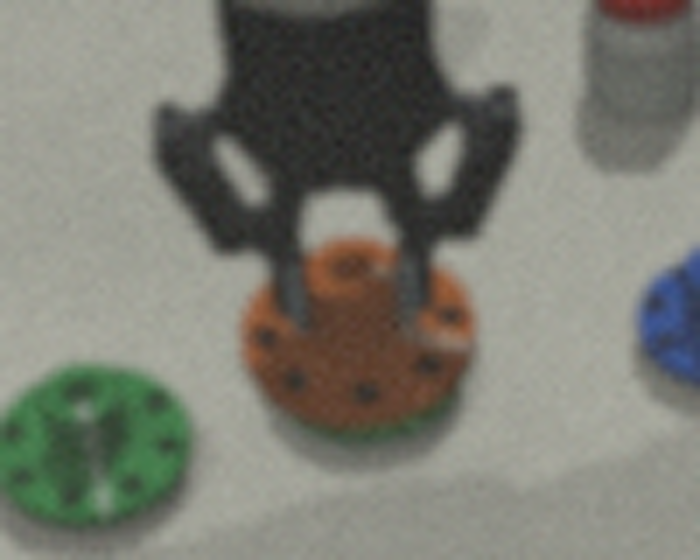

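The rotor is held and lifted, level, with the pointer at crop (450,340) and the bore at (350,267). Now over to the spindle.

Emit:
{"api": "carry_out", "payload": {
  "rows": [
    [[-20,7,0],0,0.2],
    [[-40,15,0],0,0.2],
    [[-45,17,0],0,0.2],
    [[-45,17,0],0,0.2],
    [[-41,16,0],0,0.2],
    [[-40,15,0],0,0.2],
    [[0,0,0],-0.175,0.2],
    [[0,0,0],-0.175,0.2]
  ]
}}

```text
time: 6.75
eef_pos: [0.549, -0.1545, 0.3688]
tool_rot: [-1.792, -2.577, 0.001]
wrist_force: [-0.5, 0.5, -3.2]
grip_width: 0.0349
grasp_force: 51.2
```

```bash
python3 - <<'E'
from h import *
X=onplane({**cap('side')},[[194+350/7-.5,118+267/7-.5]],.2205);print('bore was',X,'TCP .4618 .0766')
X=onplane(cap('side'),[[194+450/7-.5,118+340/7-.5]],.1885)[0];print('ptr',X,np.degrees(np.arctan2(X[1]-.0766,X[0]-.4618)),np.hypot(X[1]-.0766,X[0]-.4618))
delta(.5485,-.154,.37,110)
d=cap('side');c=cap('top');o=env.get_obs();z=o['eef_pos'][2]-.2012+.02
for n,q in(('side',d),('top',c)):
    H=hsv(q);ctr=(cv2.projectPoints(np.array([[o['eef_pos'][0],o['eef_pos'][1],z]]),np.array(q['rvec'],float),q['t'],q['K'],q['D'])[0].ravel()).astype(int);print(n,ctr)
cs=cv2.resize(d['color'][190:290,230:330,::-1],(500,500),interpolation=cv2.INTER_CUBIC);cv2.imwrite('pics/s2.png',cs)
E
```

```text
bore was [[0.46064508 0.07914355 0.2205    ]] TCP .4618 .0766
ptr [0.49635481 0.06867073 0.1885    ] -12.92388747574383 0.03545289868532472
t 6.85 pos [ 0.5489 -0.1543  0.3691] yaw 110.21 tilt [ 0.002  -0.0016 -1.    ] q7 0.344 F [ 0.14 -0.37 -2.99] M [-0.02   0.008 -0.008] w 0.03457235694534768 gf 51.214829329401255
  shift mm [ 0.4 -0.3 -0.9] turn 0.004
side [283 232]
top [334 207]
```

View pics/s2.png

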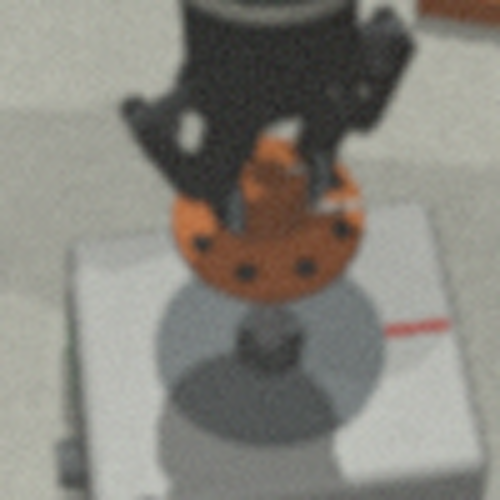

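The pointer (crop (350,206)) points parallel to the red line (415,328), and the disc sits above the nose (270,340). Lowering to just above the nose, then feeling down.

Emit:
{"api": "carry_out", "payload": {
  "rows": [
    [[0,0,15],0,0.2],
    [[0,0,20],0,0.2],
    [[0,0,15],0,0.2],
    [[0,0,5],0,0.2],
    [[0,0,0],0,0.2]
  ]
}}

```text
time: 7.58
eef_pos: [0.5492, -0.1541, 0.3154]
tool_rot: [-1.801, -2.574, -0.0]
wrist_force: [-0.8, -1.2, -3.2]
grip_width: 0.0346
grasp_force: 51.2
```

Emit:
{"api": "carry_out", "payload": {
  "rows": [
    [[0,0,2],0,0.2],
    [[0,0,2],0,0.2],
    [[0,0,2],0,0.2],
    [[0,0,1],0,0.2],
    [[0,0,1],0,0.2],
    [[0,0,0],0,0.2]
  ]
}}

```text
time: 8.32
eef_pos: [0.5491, -0.1542, 0.3076]
tool_rot: [-1.801, -2.574, -0.0]
wrist_force: [-0.3, -0.3, -3.6]
grip_width: 0.0347
grasp_force: 51.2
```

Emit:
{"api": "carry_out", "payload": {
  "rows": [
    [[0,0,1],0,0.2],
    [[0,0,1],0,0.2],
    [[0,0,0],0,0.2]
  ]
}}

```text
time: 8.7
eef_pos: [0.5491, -0.1542, 0.3056]
tool_rot: [-1.801, -2.574, 0.0]
wrist_force: [-0.6, 0.4, -3.4]
grip_width: 0.0351
grasp_force: 51.2
```

Emit:
{"api": "carry_out", "payload": {
  "rows": [
    [[0,0,1],0,0.2],
    [[0,0,1],0,0.2],
    [[0,0,0],0,0.2]
  ]
}}

```text
time: 9.07
eef_pos: [0.5491, -0.1542, 0.3036]
tool_rot: [-1.801, -2.574, 0.0]
wrist_force: [-0.4, 0.1, -2.9]
grip_width: 0.0348
grasp_force: 51.2
```

Emit:
{"api": "carry_out", "payload": {
  "rows": [
    [[0,0,1],0,0.2],
    [[0,0,0],0,0.2]
  ]
}}

```text
time: 9.32
eef_pos: [0.5491, -0.1542, 0.3026]
tool_rot: [-1.801, -2.574, 0.0]
wrist_force: [-0.8, -0.7, -3.0]
grip_width: 0.0349
grasp_force: 51.2
```

Emit:
{"api": "carry_out", "payload": {
  "rows": [
    [[0,0,1],0,0.2],
    [[0,0,0],0,0.2]
  ]
}}

```text
time: 9.57
eef_pos: [0.5491, -0.1542, 0.3016]
tool_rot: [-1.801, -2.574, 0.0]
wrist_force: [0.2, 1.0, -3.7]
grip_width: 0.0345
grasp_force: 51.2
```

Emit:
{"api": "carry_out", "payload": {
  "rows": [
    [[0,0,1],0,0.2],
    [[0,0,1],0,0.2],
    [[0,0,0],0,0.2]
  ]
}}

```text
time: 9.95
eef_pos: [0.5491, -0.1542, 0.2995]
tool_rot: [-1.801, -2.574, 0.0]
wrist_force: [0.3, 1.1, -3.1]
grip_width: 0.0353
grasp_force: 51.2
```

Emit:
{"api": "carry_out", "payload": {
  "rows": [
    [[0,0,1],0,0.2],
    [[0,0,1],0,0.2],
    [[0,0,1],0,0.2],
    [[0,0,0],0,0.2]
  ]
}}

```text
time: 10.45
eef_pos: [0.5491, -0.1542, 0.2966]
tool_rot: [-1.801, -2.574, 0.0]
wrist_force: [-0.2, -0.6, -3.9]
grip_width: 0.0354
grasp_force: 51.2
```

Emit:
{"api": "carry_out", "payload": {
  "rows": [
    [[0,0,1],0,0.2],
    [[0,0,1],0,0.2],
    [[0,0,1],0,0.2],
    [[0,0,0],0,0.2]
  ]
}}

```text
time: 10.95
eef_pos: [0.5491, -0.1542, 0.2935]
tool_rot: [-1.801, -2.574, 0.0]
wrist_force: [-0.6, -0.4, -2.6]
grip_width: 0.0348
grasp_force: 51.2
```

Emit:
{"api": "carry_out", "payload": {
  "rows": [
    [[0,0,1],0,0.2],
    [[0,0,1],0,0.2],
    [[0,0,1],0,0.2],
    [[0,0,1],0,0.2],
    [[0,0,0],0,0.2]
  ]
}}

```text
time: 11.58
eef_pos: [0.5491, -0.1542, 0.2896]
tool_rot: [-1.801, -2.574, 0.0]
wrist_force: [-0.8, -0.9, -3.1]
grip_width: 0.0348
grasp_force: 51.2
```

Emit:
{"api": "carry_out", "payload": {
  "rows": [
    [[0,0,1],0,0.2],
    [[0,0,1],0,0.2],
    [[0,0,1],0,0.2],
    [[0,0,0],0,0.2]
  ]
}}

```text
time: 12.08
eef_pos: [0.5491, -0.1542, 0.2866]
tool_rot: [-1.801, -2.574, 0.0]
wrist_force: [-0.6, -2.2, -3.4]
grip_width: 0.0347
grasp_force: 51.2
```

Emit:
{"api": "carry_out", "payload": {
  "rows": [
    [[0,0,1],0,0.2],
    [[0,0,0],0,0.2]
  ]
}}

```text
time: 12.32
eef_pos: [0.5491, -0.1542, 0.2856]
tool_rot: [-1.801, -2.574, -0.0]
wrist_force: [-0.3, -1.8, -3.9]
grip_width: 0.035
grasp_force: 51.2
```

Emit:
{"api": "carry_out", "payload": {
  "rows": [
    [[0,0,1],0,0.2],
    [[0,0,0],0,0.2]
  ]
}}

```text
time: 12.58
eef_pos: [0.5491, -0.1542, 0.2846]
tool_rot: [-1.801, -2.574, 0.0]
wrist_force: [-0.9, -2.4, -3.6]
grip_width: 0.035
grasp_force: 51.2
```

Emit:
{"api": "carry_out", "payload": {
  "rows": [
    [[0,0,0.8],0,0.2],
    [[0,0,0],0,0.2]
  ]
}}

```text
time: 12.82
eef_pos: [0.5491, -0.1542, 0.2838]
tool_rot: [-1.801, -2.574, -0.0]
wrist_force: [0.2, -1.5, -3.9]
grip_width: 0.0347
grasp_force: 51.2
```

Emit:
{"api": "carry_out", "payload": {
  "rows": [
    [[0,0,0.5],0,0.2],
    [[0,0,0],0,0.2]
  ]
}}

```text
time: 13.08
eef_pos: [0.5491, -0.1542, 0.2834]
tool_rot: [-1.801, -2.574, 0.0]
wrist_force: [-0.4, -1.4, -1.2]
grip_width: 0.0347
grasp_force: 51.4
```

Emit:
{"api": "carry_out", "payload": {
  "rows": [
    [[0,0,0.5],0,0.2],
    [[0,0,0],0,0.2]
  ]
}}

```text
time: 13.32
eef_pos: [0.5492, -0.1542, 0.2832]
tool_rot: [1.801, 2.574, -0.0]
wrist_force: [-2.7, -1.2, 3.9]
grip_width: 0.035
grasp_force: 52.0
```

Contact at TCP z 0.2834, as expected for the tab on the collar, with about 7 N of press. Now turning clockwise in small steps, watching the press force.

Emit:
{"api": "carry_out", "payload": {
  "rows": [
    [[0,0,0],0.04,0.2],
    [[0,0,0],0.04,0.2],
    [[0,0,0],0,0.2]
  ]
}}

```text
time: 13.7
eef_pos: [0.5492, -0.1543, 0.2831]
tool_rot: [1.903, 2.499, -0.0]
wrist_force: [-3.7, -2.6, 4.7]
grip_width: 0.0348
grasp_force: 52.1
```

Emit:
{"api": "carry_out", "payload": {
  "rows": [
    [[0,0,0],0.04,0.2],
    [[0,0,0],0.04,0.2],
    [[0,0,0],0,0.2]
  ]
}}

```text
time: 14.08
eef_pos: [0.5491, -0.1543, 0.283]
tool_rot: [2.001, 2.422, -0.0]
wrist_force: [-4.3, -2.4, 5.2]
grip_width: 0.0347
grasp_force: 52.0
```

Emit:
{"api": "carry_out", "payload": {
  "rows": [
    [[0,0,0],0.05,0.2],
    [[0,0,0],0,0.2]
  ]
}}

```text
time: 14.32
eef_pos: [0.5491, -0.1543, 0.2828]
tool_rot: [-2.06, -2.372, 0.001]
wrist_force: [-2.8, -3.7, 4.2]
grip_width: 0.0349
grasp_force: 51.9
```

Emit:
{"api": "carry_out", "payload": {
  "rows": [
    [[0,0,0],0.05,0.2],
    [[0,0,0],0,0.2]
  ]
}}

```text
time: 14.58
eef_pos: [0.549, -0.1543, 0.2826]
tool_rot: [-2.117, -2.32, 0.001]
wrist_force: [-2.2, -4.7, -0.7]
grip_width: 0.0344
grasp_force: 51.5
```

Emit:
{"api": "carry_out", "payload": {
  "rows": [
    [[0,0,0],0.05,0.2],
    [[0,0,0],0,0.2]
  ]
}}

```text
time: 14.82
eef_pos: [0.5489, -0.1544, 0.2825]
tool_rot: [-2.175, -2.266, 0.001]
wrist_force: [-0.7, -5.1, -1.8]
grip_width: 0.0345
grasp_force: 51.3
```

Emit:
{"api": "carry_out", "payload": {
  "rows": [
    [[0,0,0],0.05,0.2],
    [[0,0,0],0,0.2]
  ]
}}

```text
time: 15.08
eef_pos: [0.5489, -0.1544, 0.2824]
tool_rot: [-2.231, -2.211, 0.001]
wrist_force: [-1.5, -5.2, -3.3]
grip_width: 0.0346
grasp_force: 51.3
```

Emit:
{"api": "carry_out", "payload": {
  "rows": [
    [[0,0,0.6],0,0.2],
    [[0,0,0],0,0.2]
  ]
}}

```text
time: 15.32
eef_pos: [0.5489, -0.1543, 0.2819]
tool_rot: [-2.23, -2.212, 0.001]
wrist_force: [-3.2, -3.4, -1.1]
grip_width: 0.0352
grasp_force: 51.5
```

```bash
python3 - <<'E'
from h import *
delta(.5490,-.154,.273,90)
E
```

```text
t 15.325 pos [ 0.5489 -0.1543  0.2819] yaw 89.55 tilt [ 0.    -0.001 -1.   ] q7 -0.038 F [-3.18 -3.38 -1.1 ] M [-1.036  0.701  0.011] w 0.03520013363540573 gf 51.528346817940474
  shift mm [0.3 0.2 8.9] turn -0.008
```

Emit:
{"api": "carry_out", "payload": {
  "rows": [
    [[0,0,0.6],0,0.2],
    [[0,0,0],0,0.2]
  ]
}}

```text
time: 15.58
eef_pos: [0.5488, -0.1543, 0.2813]
tool_rot: [-2.23, -2.212, 0.001]
wrist_force: [-3.2, -4.9, -0.9]
grip_width: 0.0346
grasp_force: 51.5
```

Emit:
{"api": "carry_out", "payload": {
  "rows": [
    [[0,0,0.8],0,0.2],
    [[0,0,0],0,0.2]
  ]
}}

```text
time: 15.82
eef_pos: [0.5488, -0.1543, 0.2805]
tool_rot: [-2.23, -2.212, 0.001]
wrist_force: [-3.5, -4.6, -0.4]
grip_width: 0.0348
grasp_force: 51.5
```

Emit:
{"api": "carry_out", "payload": {
  "rows": [
    [[0,0,0.8],0,0.2],
    [[0,0,0],0,0.2]
  ]
}}

```text
time: 16.08
eef_pos: [0.5488, -0.1543, 0.2797]
tool_rot: [-2.23, -2.212, 0.001]
wrist_force: [-3.5, -5.0, -0.4]
grip_width: 0.035
grasp_force: 51.5
```

```bash
python3 - <<'E'
from h import *
delta(.5490,-.154,.273,90)
E
```

```text
t 16.075 pos [ 0.5488 -0.1543  0.2797] yaw 89.55 tilt [ 1.0e-04 -1.1e-03 -1.0e+00] q7 -0.04 F [-3.5  -5.03 -0.36] M [-1.037  0.755 -0.022] w 0.03502815245043011 gf 51.49825466796756
  shift mm [0.3 0.2 6.7] turn -0.008
```

The tab is sinking into the keyway with only light friction. I'll ease the side load and keep lowering gently to home (TCP about 0.273).

Emit:
{"api": "carry_out", "payload": {
  "rows": [
    [[-0.4,-0.3,0.5],0,0.2],
    [[0,0,0.5],0,0.2],
    [[0,0,0],0,0.2]
  ]
}}

```text
time: 16.45
eef_pos: [0.5487, -0.1545, 0.2788]
tool_rot: [-2.231, -2.211, 0.0]
wrist_force: [-2.9, -2.4, -2.6]
grip_width: 0.0351
grasp_force: 51.3
```

Emit:
{"api": "carry_out", "payload": {
  "rows": [
    [[0,0,0.8],0,0.2],
    [[0,0,0.8],0,0.2],
    [[0,0,0],0,0.2]
  ]
}}

```text
time: 16.82
eef_pos: [0.5488, -0.1546, 0.2774]
tool_rot: [-2.232, -2.21, 0.0]
wrist_force: [-3.1, -2.0, -2.6]
grip_width: 0.0348
grasp_force: 51.3
```

Emit:
{"api": "carry_out", "payload": {
  "rows": [
    [[0,0,0.8],0,0.2],
    [[0,0,0.8],0,0.2],
    [[0,0,0],0,0.2]
  ]
}}

```text
time: 17.2
eef_pos: [0.5488, -0.1546, 0.2758]
tool_rot: [-2.232, -2.21, 0.0]
wrist_force: [-2.8, -1.8, -2.4]
grip_width: 0.0348
grasp_force: 51.4
```

Emit:
{"api": "carry_out", "payload": {
  "rows": [
    [[0,0,0.8],0,0.2],
    [[0,0,0.8],0,0.2],
    [[0,0,0],0,0.2]
  ]
}}

```text
time: 17.58
eef_pos: [0.5488, -0.1546, 0.2742]
tool_rot: [-2.232, -2.21, 0.0]
wrist_force: [-3.5, -2.3, -2.1]
grip_width: 0.0349
grasp_force: 51.4
```

Emit:
{"api": "carry_out", "payload": {
  "rows": [
    [[0,0,0.7],0,0.2],
    [[0,0,0],0,0.2]
  ]
}}

```text
time: 17.82
eef_pos: [0.5488, -0.1546, 0.2735]
tool_rot: [-2.232, -2.21, 0.0]
wrist_force: [-4.2, -2.3, -1.3]
grip_width: 0.0348
grasp_force: 51.4
```

Emit:
{"api": "carry_out", "payload": {
  "rows": [
    [[0,0,0.4],0,0.2],
    [[0,0,0],0,0.2]
  ]
}}

```text
time: 18.08
eef_pos: [0.5488, -0.1546, 0.2734]
tool_rot: [2.233, 2.21, -0.0]
wrist_force: [-5.4, -3.7, 1.6]
grip_width: 0.0347
grasp_force: 51.9
```

The second contact is exactly 10 mm below the first, so the rotor is home. Releasing and lifting clear.

Emit:
{"api": "carry_out", "payload": {
  "rows": [
    [[0,0,0],0,0.5],
    [[0,0,0],0,0.7],
    [[0,0,0],0,1],
    [[0,0,0],0,1],
    [[0,0,0],0,1],
    [[0,0,0],0,1]
  ]
}}

```text
time: 18.82
eef_pos: [0.5488, -0.1545, 0.2732]
tool_rot: [-2.232, -2.21, -0.0]
wrist_force: [0.1, -0.8, -0.6]
grip_width: 0.0856
grasp_force: 0.0
```

Emit:
{"api": "carry_out", "payload": {
  "rows": [
    [[0,0,-10],0,1],
    [[0,0,-20],0,1],
    [[0,0,-30],0,1],
    [[0,0,-40],0,1],
    [[0,0,-40],0,1],
    [[0,0,0],0,1]
  ]
}}

```text
time: 19.58
eef_pos: [0.5492, -0.1543, 0.4175]
tool_rot: [2.229, 2.207, 0.004]
wrist_force: [0.2, -0.5, -0.2]
grip_width: 0.0856
grasp_force: 0.0
```

```bash
python3 - <<'E'
from h import *
d=cap('side');P=cloud(d);H=hsv(d);m=cv2.inRange(H,(4,110,50),(20,255,255));m[:205]=0;m[300:]=0;m[:,:240]=0;m[:,330:]=0
q=P[m>0];z=q[:,2];a=q[(z>.07)&(z<.1)];print('disc top z (want .092)',np.median(a[:,2]),'n',len(a),'boss top z (want .124)',np.percentile(z,97))
A=np.c_[a[:,:2]-a[:,:2].mean(0),np.ones(len(a))];print('slopes',np.linalg.lstsq(A,a[:,2],rcond=None)[0][:2])
cn=max(cv2.findContours(m,0,2)[0],key=cv2.contourArea);X=onplane(d,cn.reshape(-1,2),.092);print('disc',(X.min(0)+X.max(0))/2,X.max(0)-X.min(0))
crop(d,230,190,110,90,7,'f.png')
E
```

```text
disc top z (want .092) 0.0922840759258738 n 571 boss top z (want .124) 0.12557714070498724
slopes [-0.00865028  0.00034849]
disc [ 0.54872539 -0.15573138  0.092     ] [8.74720607e-02 8.84857707e-02 2.22044605e-16]
```

View pics/f.png

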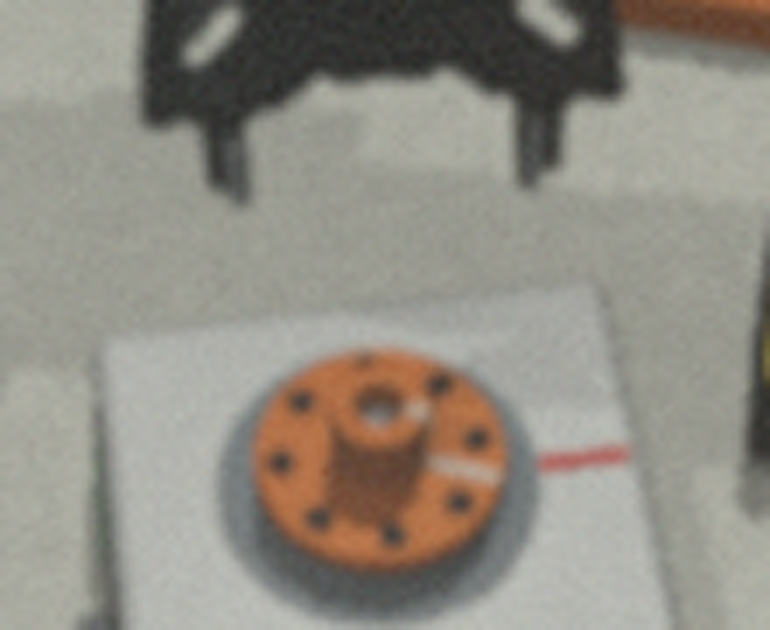

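The rotor sits level on the spindle (disc at crop (380,460)), with its disc top at 92 mm as required and the gripper clear above.

```bash
python3 -c "
from h import *
print(env.hand_in())"
```

```text
the job is handed in; nothing more can be done
None
```

The orange rotor is home and level on the spindle (disc top measured at 92 mm, as it should be), its tab dropped in about 20° clockwise of the index mark, it has been let go, and the job is handed in.

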